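# Run a finger along the tin's seal

### The arm

A 6-joint arm with a two-finger parallel gripper is mounted at the origin on a cart in front of the work surface, level with it; the furniture and walls round the work are solid. World frame = base frame: x ahead of the robot, y to its left, z up, the work surface at z = 0. Lengths are in m, angles in rad, forces in N, time in s.
With the tool pointing down it reaches from about 0.375 to 0.9 m from the base axis. Payload 3.1 kg.
Tool frame: the origin (TCP) lies midway between the tips of the shut fingers; the grasp point (between the pads) lies 19 mm behind it (hold_point_z is the distance from the TCP to the grasp point, in m); z points along the fingers, y is the line along which they close (so a half turn about z gives the same grasp; the last joint's range is limited). The gripper opens to 87 mm and grips with 3 to 60 N. Pads are 19 mm wide; open, the fingers measure 117 mm over their backs; the gripper's body (75 mm by 190 mm) begins 51 mm behind the grasp point.
Start: joints at [1.155, 0.527, 1.433, -0, 1.181, -0.178], TCP at [0.147, 0.608, 0.223] pointing down, gripper open.
Joint ranges: [-3.08, 3.08], [-0.75, 2.2], [0.22, 2.44], [-1.43, 4.57], [0, 2.65], [-2.85, 2.85]. Speed limits (rad/s): [2.79, 2.79, 3.14, 3.14, 3.14, 3.14].

### API

Orientations are given as a rotation vector (axis times angle).
In Python, from bench import state, read_camera, finish_job, hold_point_z gives the robot as it stands. The module is installed in compiled form; this text tells all that it offers.
- The arm moves only by the tool play_rows, never from a script. Its argument "series" is a list of rows, each a list of 4 numbers: the shift along the tool's x, y, z in units of 30 mm (1.0 is 30 mm), then the turn about the tool's z in units of 6 degrees (1.0 is 6 degrees). A call has exactly 5 rows; each row is the pose to reach, as a shift and turn from the pose commanded when the call began, along the tool's axes at that moment; what a row does not reach only later rows make up. A row lasts 1/12 s, in which the tool goes at most 41.7 mm and 7.16 degrees, less where a joint would pass 70% of its speed; a pose out of reach is approached as far as the arm can. A call with a gripper value outside its range is refused whole. "gripper" is the closure, from 0 (fully open) to 1 (shut), set as the call begins (left out, the last holds). The fingers move at their own pace and stop on an object; "newtons" is the grip in N (left out, the last holds). Time passes only in rows, so rows that repeat a pose let the fingers close, or fill a call up. It gives the time, the measured TCP pose, the force, the opening and the grip force at its end, in the units of the state.
- state(): the state, without advancing time (a new reading comes with each control period).
- read_camera(name): name is "side" or "top"; returns a dict with "frame" (384x512x3 uint8, red, green, blue), "z_map" (384x512 float32, m along the optical axis (not along the pixel's ray), 0 where there is no reading), "intrinsics" (3x3 intrinsics, pixels), "world_from_camera" (4x4, takes a point from camera to world coordinates). Camera axes: x right, y down, z forward; pixel columns grow to the right and rows downward; lengths in m; the calibration is good to about 2 mm. A picture is of the moment at which its call begins.
- finish_job(): hands the job in; it is judged then, once.
The state is a dict: "time_s": time; "joint_pos": joint angles; "dq": joint speeds; "joint_efforts": joint torques, N m; "tcp_pos": TCP position; "ee_rot": TCP orientation; "contact_force": force on the tool from outside, world axes, zero at the start; "wrist_torque": the same for the moment, N m; "opening": opening from 0.0 (shut) to 1.0 (fully open); "grip_force": force on a finger pad.
Only numpy, scipy, OpenCV 4.12 (cv2) and the standard library are available. Lean on these libraries where they do the work, as an engineer would, in place of code of your own. Each camera call takes 0.05 s, during which the arm holds its last target. There are 200 camera calls.

### The job

The lid of the round tin is down, but the dark row of seal links along its rim still stands up. Run a fingertip along the row from the hinge end to the pull-lip end, pressing the links fully down one after another as you go, then take the hand away. Press lightly without leaning hard on the tin, neither lift the tin nor push it about, and leave the things round it alone.

Things in the scene. Friction and masses are not known exactly. Their poses are not given: they have to be found in the camera images.
- tin: Round low storage tin, 180 mm across, 60 mm high, about 2 kg, standing loose, turned any way. Origin at the centre of its underside, z up. Its bright lid's flat top is 60 mm above the origin (a disc 50 mm in radius in the middle is 1 mm higher). The tin's +x points from its centre to the middle of the raised row, +y to the pull lip, -y to the hinge.
- tin_hinge (a point): Middle of the dark hinge barrel (44 mm long) on the tin's side; 93 mm from the tin's axis, 42 mm above the worktop. The row of links begins beside it. The lid's pull lip, a flat tongue 34 mm wide that juts 19 mm out, 50 mm above the worktop, is on the opposite side; the row ends beside it.
- link1_top (a point): Highest point of link 1 of the seal (1 is nearest the hinge, 9 nearest the lip); sinks with it. A link is a slippery dark hump 13 mm wide across the row, its round back (30 mm radius) rising and falling along the row so that a finger can ride over it. The nine tops lie on an arc of 75 mm radius about the tin's axis, 0.30 rad (22.5 mm) apart, 5.3 to 6.5 mm above the lid.
- link1 (a joint): How far link 1 is pressed in, m: 0 is fully up, 0.005 fully home. It moves straight down, resists with about 1.2 N, stays where it is left, and fully home meets a hard stop with its top 1.5 mm above the lid. All links are alike.
- link2_top (a point): Highest point of link 2 of the seal (1 is nearest the hinge, 9 nearest the lip); sinks with it. Like link 1.
- link2 (a joint): How far link 2 is pressed in, m: 0 is fully up, 0.005 fully home.
- link3_top (a point): Highest point of link 3 of the seal (1 is nearest the hinge, 9 nearest the lip); sinks with it. Like link 1.
- link3 (a joint): How far link 3 is pressed in, m: 0 is fully up, 0.005 fully home.
- link4_top (a point): Highest point of link 4 of the seal (1 is nearest the hinge, 9 nearest the lip); sinks with it. Like link 1.
- link4 (a joint): How far link 4 is pressed in, m: 0 is fully up, 0.005 fully home.
- link5_top (a point): Highest point of link 5 of the seal (1 is nearest the hinge, 9 nearest the lip); sinks with it. Like link 1.
- link5 (a joint): How far link 5 is pressed in, m: 0 is fully up, 0.005 fully home.
- link6_top (a point): Highest point of link 6 of the seal (1 is nearest the hinge, 9 nearest the lip); sinks with it. Like link 1.
- link6 (a joint): How far link 6 is pressed in, m: 0 is fully up, 0.005 fully home.
- link7_top (a point): Highest point of link 7 of the seal (1 is nearest the hinge, 9 nearest the lip); sinks with it. Like link 1.
- link7 (a joint): How far link 7 is pressed in, m: 0 is fully up, 0.005 fully home.
- link8_top (a point): Highest point of link 8 of the seal (1 is nearest the hinge, 9 nearest the lip); sinks with it. Like link 1.
- link8 (a joint): How far link 8 is pressed in, m: 0 is fully up, 0.005 fully home.
- link9_top (a point): Highest point of link 9 of the seal (1 is nearest the hinge, 9 nearest the lip); sinks with it. Like link 1.
- link9 (a joint): How far link 9 is pressed in, m: 0 is fully up, 0.005 fully home.
- sugar_bowl_mid (a point): Small white lidded sugar bowl with a knob, 67 mm wide, 74 mm high, loose; its centre, half-way up. To be left alone.
- tumbler_mid (a point): Clear glass tumbler, 69 mm wide, 115 mm high, loose; its centre, half-way up. To be left alone.
- bowl_mid (a point): Small round bowl, 86 mm wide, 40 mm high, loose; its centre, half-way up. To be left alone.
- creamer_mid (a point): Cream portion cup with a foil lid, 48 x 39 x 19 mm, loose; its centre, half-way up. To be left alone.

How it is judged:
On the way, in this order (a step that is already met when the one before it is completed fails the run):
1. link 1 is pressed in, in its turn (counted from the hinge) (value of joint link1 above 0.0035 m), for 0.05 s.
2. link 3 is pressed in, in its turn (counted from the hinge) (value of joint link3 above 0.0035 m), for 0.05 s.
3. link 5 is pressed in, in its turn (counted from the hinge) (value of joint link5 above 0.0035 m), for 0.05 s.
4. link 7 is pressed in, in its turn (counted from the hinge) (value of joint link7 above 0.0035 m), for 0.05 s.
5. link 9 is pressed in, in its turn (counted from the hinge) (value of joint link9 above 0.0035 m), for 0.05 s.
At the end, for the whole second after the job is handed in: All nine links are pressed in by more than 3.5 mm of their 5 mm; the tin is at rest within 30 mm of where it stood (value of joint each of link1, link2, link3, link4, link5, link6, link7, link8, link9 above 0.0035 m and distance of tin from where it was at the start of the episode below 0.03 m and linear speed of tin below 0.01 m/s); the robot touches nothing.
It fails at once if the tin is pushed about (more than 30 mm) (distance of tin from where it was at the start of the episode above 0.03 m).
It fails at once if the tin is lifted or tipped (height (world z) of tin above 0.008 m or angle between tin's own z axis and vertical above 0.1 rad).
It fails at once if the robot leans hard on the tin (more than 50 N) (contact force between any of the fingers, the arm and tin above 50 N).
It fails at once if a thing beside the tin is moved or lifted (more than 15 mm) (distance of any of sugar_bowl_mid, tumbler_mid, bowl_mid, creamer_mid from where it was at the start of the episode above 0.015 m).
It also fails if it takes over 51 s, if anything falls off the work surface, if the arm or the gripper's body presses on something with over 40 N, if the wrist force passes 120 N, or if a joint passes its speed limit or range.

## Working session

There is one attempt and no reset: what is moved stays moved. The work goes in short steps, Python scripts to look and compute and a tool call to move; the robot and the scene stay as the last step left them, time stands still between calls to the robot, and variables do not carry over. Pictures are saved under pics/ and viewed, at most 10 in all, crops included, and the job is handed in when it is done.

Besides the shell and the picture viewer there is one more tool, called after "Call:" as a command line: name --pt "numbers of a row" for each row, then --argument value for the rest. play_rows: Moves the arm, as the interface text tells. Its arguments: {"type":"object","properties":{"series":{"type":"array","items":{"type":"array","items":{"type":"number"}}},"gripper":{"type":"number"},"newtons":{"type":"number"}},"required":["series"]}

```bash
mkdir -p pics; python3 - <<'E'
from bench import *
import cv2,numpy as np
s=state();print({k:np.round(v,3) for k,v in s.items()},hold_point_z)
for n in("top","side"):
    c=read_camera(n);cv2.imwrite(f"pics/{n}0.png",c["frame"][:,:,::-1]);np.savez(f"{n}0.npz",**c)
    print(np.round(c["world_from_camera"],3),c["intrinsics"])
E
```

```text
{'time_s': np.float64(0.0), 'joint_pos': array([ 1.156,  0.528,  1.434,  0.   ,  1.181, -0.178]), 'dq': array([-0.001, -0.   ,  0.   , -0.003, -0.001, -0.   ]), 'joint_efforts': array([-1.0000e-03, -4.4003e+01, -1.7660e+01,  6.3000e-02,  5.8000e-02,
       -0.0000e+00]), 'tcp_pos': array([0.146, 0.607, 0.222]), 'ee_rot': array([-3.710e-01, -3.119e+00,  3.000e-03]), 'contact_force': array([-0.264,  0.587, -0.519]), 'wrist_torque': array([ 0.014,  0.011, -0.009]), 'grip_force': np.float64(0.0), 'opening': np.float64(1.0)} 0.0187
[[-0.013 -0.995  0.1    0.417]
 [-0.999  0.016  0.033  0.103]
 [-0.034 -0.1   -0.994  1.081]
 [ 0.     0.     0.     1.   ]] [[368.23806651   0.         253.69028128]
 [  0.         368.23806651 191.22105783]
 [  0.           0.           1.        ]]
[[-0.963 -0.162  0.214  0.291]
 [-0.267  0.508 -0.819  0.943]
 [ 0.024 -0.846 -0.533  0.599]
 [ 0.     0.     0.     1.   ]] [[456.07567212   0.         258.58984727]
 [  0.         456.07567212 191.27575988]
 [  0.           0.           1.        ]]
```

View pics/top0.png

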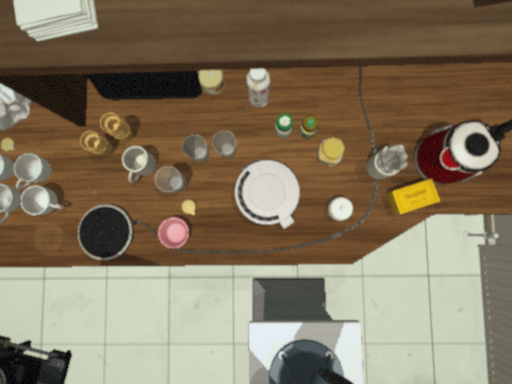

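View pics/side0.png

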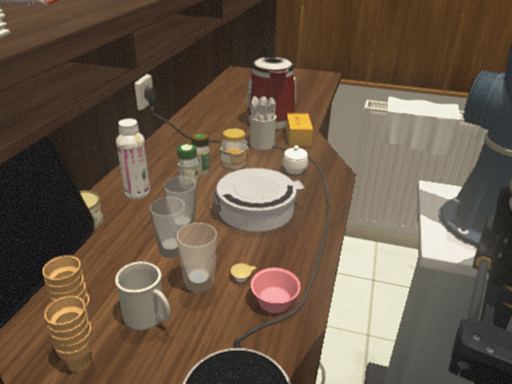

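```bash
cat > h.py <<'E'
import numpy as np
def load(n): return dict(np.load(n+"0.npz"))
def cloud(c):
    K=c["intrinsics"];z=c["z_map"];v,u=np.mgrid[:384,:512]
    P=np.stack([(u-K[0,2])/K[0,0]*z,(v-K[1,2])/K[1,1]*z,z],-1)
    T=c["world_from_camera"];return P@T[:3,:3].T+T[:3,3]
def onplane(c,u,v,h):
    K=c["intrinsics"];T=c["world_from_camera"]
    d=T[:3,:3]@np.array([(u-K[0,2])/K[0,0],(v-K[1,2])/K[1,1],1]);return T[:3,3]+d*(h-T[2,3])/d[2]
def proj(c,p):
    T=c["world_from_camera"];q=T[:3,:3].T@(np.asarray(p)-T[:3,3]);q=c["intrinsics"]@q;return q[:2]/q[2]
E
python3 - <<'E'
from h import *;import cv2
c=load("top");P=cloud(c)
W=P[140:240,220:310];m=(abs(W[...,2]-.062)<.006)
r,(w,h),a=(lambda p:cv2.minEnclosingCircle(p)+(0,))(W[m][:,:2].astype(np.float32)) if 0 else (None,(0,0),0)
k,l,st,ce=cv2.connectedComponentsWithStats(m.astype(np.uint8));i=1+st[1:,4].argmax()
q=W[l==i];print(st[i],q[:,:2].mean(0),q[:,:2].min(0),q[:,:2].max(0),np.median(q[:,2]))
im=cv2.resize(c["frame"][150:235,225:310,::-1],None,fx=7,fy=7,interpolation=cv2.INTER_CUBIC);cv2.imwrite("pics/c1.png",im)
s=load("side");im=cv2.resize(s["frame"][160:235,205:310,::-1],None,fx=7,fy=7,interpolation=cv2.INTER_CUBIC);cv2.imwrite("pics/c2.png",im)
E
```

```text
[  15   21   64   64 3176] [0.51739215 0.10120529] [0.42840175 0.01331744] [0.60511555 0.18951711] 0.06073242206960017
```

View pics/c1.png

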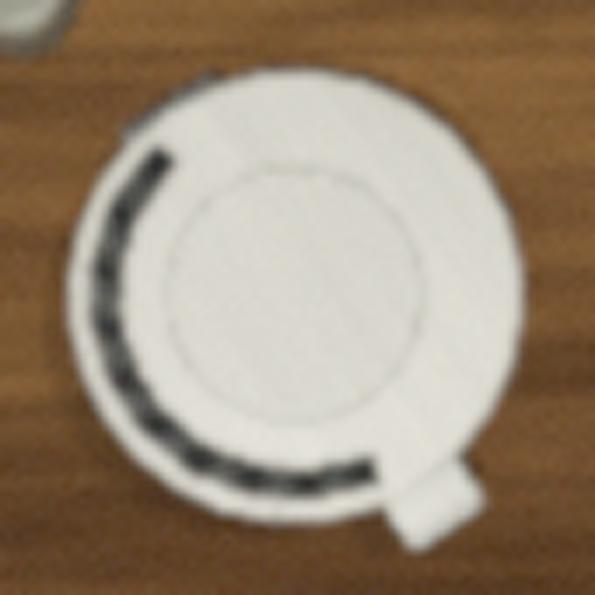

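View pics/c2.png

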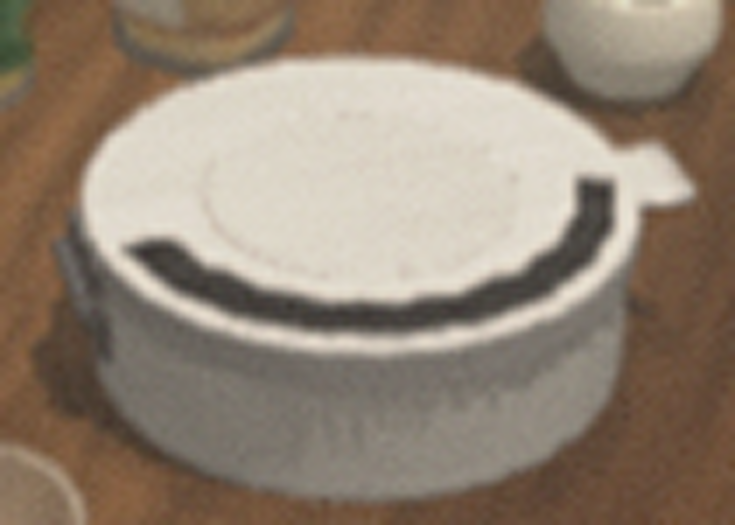

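```bash
cat >> h.py <<'E'
from scipy.spatial.transform import Rotation as Ro
def links(C,th): return [np.array([C[0]+.075*np.cos(th+(i-5)*.3),C[1]+.075*np.sin(th+(i-5)*.3)]) for i in range(1,10)]
def totool(s,p): return Ro.from_rotvec(s["ee_rot"]).inv().apply(np.asarray(p)-s["tcp_pos"])/.03
E
python3 - <<'E'
from h import *;import cv2
from scipy.optimize import least_squares
# dark pixels on lid plane, ray-plane intersection, in both cameras
for n,(r0,r1,c0,c1) in dict(top=(150,235,225,310),side=(160,235,205,310)).items():
    c=load(n);g=c["frame"].max(-1).astype(float);C=np.array([.517,.1012])
    pts=np.array([np.r_[onplane(c,u,v,.0645)[:2],g[v,u]] for v in range(r0,r1) for u in range(c0,c1)])
    d=pts[:,:2]-C;r=np.hypot(*d.T);m=(pts[:,2]<110)&(r>.06)&(r<.088)&((d[:,0]<.04)&(d[:,1]>-.055))
    q=pts[m][:,:2];f=least_squares(lambda x:np.hypot(*(q-x).T)-.075,C,loss="soft_l1",f_scale=.003).x
    a=np.unwrap(np.arctan2(*(q-f).T[::-1])%(2*np.pi));print(n,m.sum(),"C",f,"th mean",a.mean(),"ends",np.percentile(a,[1,99]),"mid",a.min()/2+a.max()/2,f_:=least_squares(lambda x:np.hypot(*(q-x[:2]).T)-x[2],[*C,.075]).x)
    if n=="top":
        for uv in((225+435/7,150+505/7),(225+165/7,150+100/7)): 
            p=onplane(c,*uv,.048)[:2];print(p,np.arctan2(*(p-f)[::-1]),np.hypot(*(p-f)))
E
```

```text
top 188 C [0.5181466  0.10077109] th mean 2.2712988567775354 ends [1.06393696 3.4967906 ] mid 2.2585480655692773 [0.51837967 0.10047778 0.07530114]
[0.43296002 0.04506863] -2.562489294337314 0.10178171628846261
[0.59837839 0.15086858] 0.558174590781795 0.09458804271779449
side 280 C [0.51562285 0.10369831] th mean 2.132594307569611 ends [0.99403708 3.46985924] mid 2.1982430848264323 [0.51514441 0.10436971 0.0742539 ]
```

```bash
python3 - <<'E'
from h import *;from bench import *
for n,(r0,r1,c0,c1) in dict(top=(150,235,225,310),side=(160,235,205,310)).items():
    c=load(n);g=c["frame"].max(-1).astype(float);C=np.array([.517,.102])
    pts=np.array([np.r_[onplane(c,u,v,.0645)[:2],g[v,u]] for v in range(r0,r1) for u in range(c0,c1)])
    d=pts[:,:2]-C;r=np.hypot(*d.T);a=np.arctan2(d[:,1],d[:,0])%(2*np.pi);m=(pts[:,2]<110)&(r>.066)&(r<.083)&(a>.3)&(a<4)
    print(n,m.sum(),a[m].mean(),np.percentile(a[m],[0,1,99,100]))
L=links([.517,.102],2.145);print(np.round(L,4))
s=state();R=Ro.from_rotvec(s["ee_rot"]).as_matrix();print(R.round(3));print(totool(s,[*L[0],.12]))
E
```

```text
top 211 2.117391990469589 [0.7222109  0.75138548 3.51435269 3.54380024]
side 300 2.0388286836774268 [0.80042348 0.8415836  3.44307188 3.44370262]
[[0.5609 0.1628]
 [0.541  0.1731]
 [0.5189 0.177 ]
 [0.4967 0.1742]
 [0.4763 0.165 ]
 [0.4595 0.1501]
 [0.4478 0.131 ]
 [0.4423 0.1092]
 [0.4435 0.0868]]
[[-0.972  0.235 -0.001]
 [ 0.235  0.972 -0.002]
 [ 0.    -0.002 -1.   ]]
[-16.90845705 -11.14639119   3.40489496]
```

Call:
play_rows --pt "-0.84 -0.56 0 0" --pt "-1.68 -1.12 0 0" --pt "-2.52 -1.68 0 0" --pt "-3.36 -2.24 0 0" --pt "-4.2 -2.8 0 0" --gripper 1

```text
time_s: 0.52
tcp_pos: [0.2498, 0.495, 0.2221]
ee_rot: [-0.37, -3.119, 0.001]
contact_force: [0.6, -0.8, 0.5]
opening: 0.707
grip_force: 0.0
```

Call:
play_rows --pt "-0.84 -0.56 0 0" --pt "-1.68 -1.12 0 0" --pt "-2.52 -1.68 0 0" --pt "-3.36 -2.24 0 0" --pt "-4.2 -2.8 0 0"

```text
time_s: 0.93
tcp_pos: [0.3527, 0.3837, 0.2223]
ee_rot: [-0.371, -3.119, 0.001]
contact_force: [0.5, -0.1, 0.5]
opening: 0.325
grip_force: 0.0
```

Call:
play_rows --pt "-0.84 -0.56 0 0" --pt "-1.68 -1.12 0 0" --pt "-2.52 -1.68 0 0" --pt "-3.36 -2.24 0 0" --pt "-4.2 -2.8 0 0"

```text
time_s: 1.35
tcp_pos: [0.4554, 0.2726, 0.2222]
ee_rot: [-0.371, -3.119, 0.0]
contact_force: [0.9, 1.3, -0.3]
opening: 0.021
grip_force: 0.0
```

Call:
play_rows --pt "-0.84 -0.56 0.5 0" --pt "-1.68 -1.12 1.0 0" --pt "-2.52 -1.68 1.5 0" --pt "-3.36 -2.24 2 0" --pt "-4.2 -2.8 2.5 0"

```text
time_s: 1.77
tcp_pos: [0.5582, 0.1614, 0.1465]
ee_rot: [-0.371, -3.119, 0.0]
contact_force: [0.1, -0.4, 0.3]
opening: 0.004
grip_force: 0.0
```

```bash
python3 - <<'E'
from h import *;from bench import *;import cv2
L=links([.517,.102],2.14)
for i in range(2):
  s=state();print(s["time_s"],s["tcp_pos"],s["ee_rot"],s["opening"],s["contact_force"],totool(s,[*L[0],.075]))
  ims=[]
  c=read_camera(("side","top")[i]);np.savez(f"cl{i}.npz",**c)
  o=proj(c,[.517,.102,.07]).astype(int);im=cv2.resize(c["frame"][o[1]-65:o[1]+60,o[0]-65:o[0]+65,::-1],None,fx=4.6,fy=4.6,interpolation=cv2.INTER_CUBIC);cv2.imwrite(f"pics/d{i}.png",im);print(o)
  print("tip expected at crop px",(proj(c,s["tcp_pos"])-o+65)*4.6, "link1",(proj(c,[*L[0],.066])-o+65)*4.6)
E
```

```text
1.7667 [0.55821745 0.16141488 0.14650192] [-3.71253432e-01 -3.11882320e+00  1.40277294e-04] 0.0037849450430544494 [ 0.09885709 -0.35271171  0.33460438] [-0.0904828   0.06135417  2.38332047]
[255 183]
tip expected at crop px [182.37714353 207.53757718] link1 [177.19216666 359.04197653]
1.8167 [0.56204535 0.15697169 0.14387622] [ 0.37549638  3.11780346 -0.00462884] 0.0071658258807067565 [ 2.68344139 -1.26296039 -1.92312353] [0.07422068 0.18112624 2.29526414]
[266 191]
tip expected at crop px [200.45956311 210.89737294] link1 [198.81555103 231.91964279]
```

View pics/d0.png

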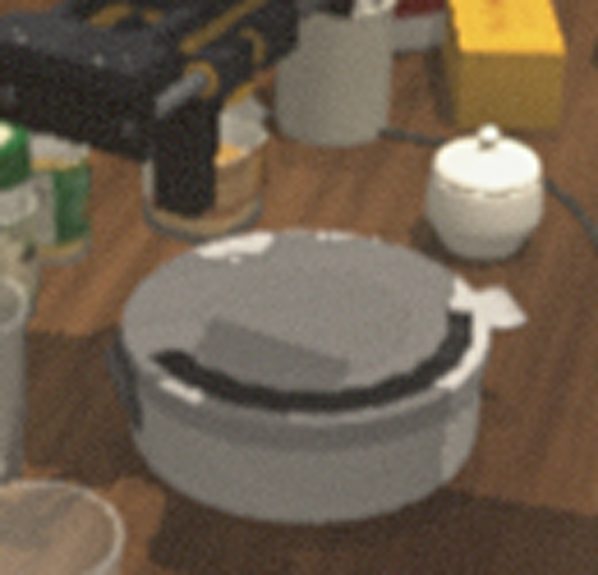

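Call:
play_rows --pt "-0.05 0.01 0.5 0" --pt "-0.1 0.02 1.2 0" --pt "-0.1 0.02 1.8 0" --pt "-0.1 0.02 2.2 0" --pt "-0.1 0.02 2.4 0"

```text
time_s: 2.28
tcp_pos: [0.5591, 0.1629, 0.0739]
ee_rot: [-0.37, -3.116, 0.001]
contact_force: [-1.0, 0.2, 0.1]
opening: 0.009
grip_force: 0.0
```

Call:
play_rows --pt "0 0 0 0" --pt "0 0 0 0" --pt "0 0 0 0" --pt "0 0 0 0" --pt "0 0 0 0"

```text
time_s: 2.7
tcp_pos: [0.5614, 0.1627, 0.0765]
ee_rot: [0.371, 3.118, 0.001]
contact_force: [-1.1, 0.3, 0.1]
opening: 0.007
grip_force: 0.0
```

```bash
python3 - <<'E'
from h import *;from bench import *;import cv2
L=links([.517,.102],2.14)
s=state();print(s["time_s"],s["tcp_pos"],s["ee_rot"],s["contact_force"],totool(s,[*L[0],.0615]))
R=Ro.from_rotvec(s["ee_rot"]).inv()
print("steps",np.round([R.apply([*(b-a),0])[:2]/.03 for a,b in zip(L,L[1:])],2))
ims=[]
for n in("side","top"):
  c=read_camera(n);o=proj(c,[*L[0],.07]).astype(int)
  ims.append(cv2.resize(c["frame"][o[1]-35:o[1]+35,o[0]-25:o[0]+30,::-1],None,fx=7,fy=7,interpolation=cv2.INTER_CUBIC))
  print([(proj(c,[*l,.066])-o+[25,35])*7 for l in L[:2]],(proj(c,s["tcp_pos"])-o+[25,35])*7)
cv2.imwrite("pics/e.png",np.hstack(ims))
E
```

```text
2.7 [0.56138265 0.16272268 0.07654469] [3.70764092e-01 3.11770793e+00 6.77505855e-04] [-1.06062321  0.29174802  0.07980228] [ 0.00452385 -0.00653873  0.50147808]
steps [[ 0.73  0.18]
 [ 0.75 -0.04]
 [ 0.7  -0.26]
 [ 0.59 -0.46]
 [ 0.43 -0.61]
 [ 0.23 -0.71]
 [ 0.01 -0.75]
 [-0.21 -0.72]]
[array([178.64025362, 259.36822516]), array([229.90203021, 287.78213156])] [177.62238172 230.53892661]
[array([176.54540374, 247.92119555]), array([151.01458138, 297.93843662])] [174.54565731 243.81921355]
```

View pics/e.png

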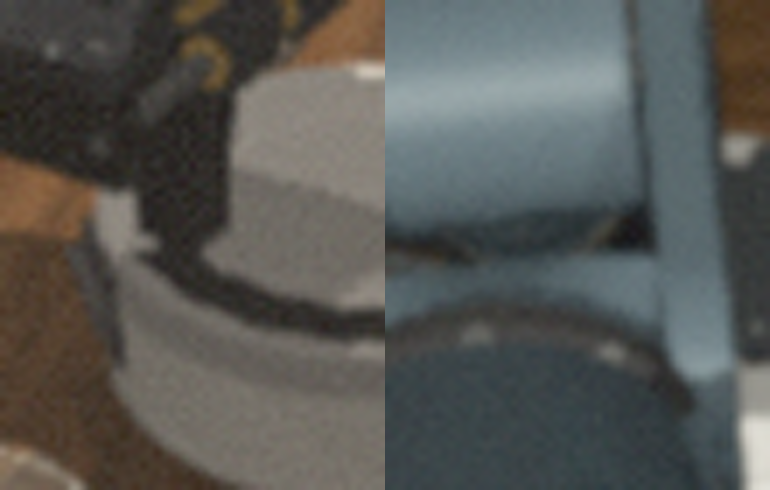

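Call:
play_rows --pt "0 0 0.15 0" --pt "0 0 0.27 0" --pt "0 0 0.36 0" --pt "0 0 0.42 0" --pt "0 0 0.45 0"

```text
time_s: 3.22
tcp_pos: [0.5608, 0.1626, 0.0618]
ee_rot: [-0.371, -3.119, 0.0]
contact_force: [-0.2, -0.5, 7.3]
opening: 0.005
grip_force: 3.4
```

Call:
play_rows --pt "0 0 0 0" --pt "0 0 0 0" --pt "0 0 0 0" --pt "0 0 0 0" --pt "0 0 0 0"

```text
time_s: 3.63
tcp_pos: [0.5607, 0.1626, 0.062]
ee_rot: [-0.371, -3.119, 0.0]
contact_force: [-0.5, -0.6, 0.8]
opening: 0.003
grip_force: 0.2
```

Call:
play_rows --pt "0 0 -0.25 0" --pt "0.15 0.04 -0.4 0" --pt "0.4 0.1 -0.4 0" --pt "0.62 0.15 -0.4 0" --pt "0.73 0.18 -0.4 0"

```text
time_s: 4.05
tcp_pos: [0.5388, 0.1735, 0.0741]
ee_rot: [-0.37, -3.118, 0.0]
contact_force: [-0.5, -0.7, 0.2]
opening: 0.007
grip_force: 0.0
```

Call:
play_rows --pt "0 0 0.1 0" --pt "0 0 0.24 0" --pt "0 0 0.33 0" --pt "0 0 0.38 0" --pt "0 0 0.4 0"

```text
time_s: 4.47
tcp_pos: [0.5408, 0.1729, 0.0618]
ee_rot: [-0.371, -3.119, -0.0]
contact_force: [-1.2, 0.6, 5.2]
opening: 0.006
grip_force: 2.7
```

Call:
play_rows --pt "0 0 0 0" --pt "0 0 0 0" --pt "0 0 0 0" --pt "0 0 0 0" --pt "0 0 0 0"

```text
time_s: 4.88
tcp_pos: [0.5409, 0.1729, 0.062]
ee_rot: [0.371, 3.119, -0.0]
contact_force: [-0.5, -0.6, 0.2]
opening: 0.007
grip_force: 0.2
```

Call:
play_rows --pt "0 0 -0.25 0" --pt "0.15 -0.01 -0.4 0" --pt "0.4 -0.02 -0.4 0" --pt "0.62 -0.03 -0.4 0" --pt "0.75 -0.04 -0.4 0"

```text
time_s: 5.3
tcp_pos: [0.5166, 0.1773, 0.0741]
ee_rot: [-0.37, -3.118, 0.001]
contact_force: [-0.6, -0.2, 0.0]
opening: 0.009
grip_force: 0.0
```

Call:
play_rows --pt "0 0 0.1 0" --pt "0 0 0.24 0" --pt "0 0 0.35 0" --pt "0 0 0.4 0" --pt "0 0 0.4 0"

```text
time_s: 5.72
tcp_pos: [0.5187, 0.1771, 0.0619]
ee_rot: [-0.371, -3.119, -0.0]
contact_force: [-0.2, 0.1, 2.2]
opening: 0.002
grip_force: 0.9
```

Call:
play_rows --pt "0 0 -0.25 0" --pt "0.15 -0.05 -0.4 0" --pt "0.4 -0.14 -0.4 0" --pt "0.6 -0.22 -0.4 0" --pt "0.7 -0.26 -0.4 0"

```text
time_s: 6.13
tcp_pos: [0.4942, 0.1742, 0.074]
ee_rot: [-0.371, -3.117, 0.001]
contact_force: [-0.6, -0.7, -0.8]
opening: 0.001
grip_force: 0.0
```

Call:
play_rows --pt "0 0 0.1 0" --pt "0 0 0.24 0" --pt "0 0 0.35 0" --pt "0 0 0.4 0" --pt "0 0 0.4 0"

```text
time_s: 6.55
tcp_pos: [0.4965, 0.1744, 0.0619]
ee_rot: [-0.371, -3.119, 0.0]
contact_force: [0.6, 0.4, 2.0]
opening: 0.004
grip_force: 0.9
```

Call:
play_rows --pt "0 0 -0.25 0" --pt "0.12 -0.1 -0.4 0" --pt "0.33 -0.25 -0.4 0" --pt "0.5 -0.39 -0.4 0" --pt "0.59 -0.46 -0.4 0"

```text
time_s: 6.97
tcp_pos: [0.4739, 0.1647, 0.074]
ee_rot: [-0.371, -3.118, 0.001]
contact_force: [-0.4, 0.7, 0.2]
opening: 0.009
grip_force: 0.0
```

Call:
play_rows --pt "0 0 0.1 0" --pt "0 0 0.24 0" --pt "0 0 0.35 0" --pt "0 0 0.4 0" --pt "0 0 0.4 0"

```text
time_s: 7.38
tcp_pos: [0.4761, 0.1651, 0.0619]
ee_rot: [-0.371, -3.119, 0.0]
contact_force: [-0.8, -0.7, 1.7]
opening: 0.005
grip_force: 0.9
```

Call:
play_rows --pt "0 0 -0.25 0" --pt "0.09 -0.12 -0.4 0" --pt "0.24 -0.34 -0.4 0" --pt "0.37 -0.52 -0.4 0" --pt "0.43 -0.61 -0.4 0"

```text
time_s: 7.8
tcp_pos: [0.4573, 0.1497, 0.074]
ee_rot: [-0.371, -3.118, 0.001]
contact_force: [-0.1, -0.8, 0.0]
opening: 0.005
grip_force: 0.0
```

Call:
play_rows --pt "0 0 0.1 0" --pt "0 0 0.24 0" --pt "0 0 0.35 0" --pt "0 0 0.4 0" --pt "0 0 0.4 0"

```text
time_s: 8.22
tcp_pos: [0.4592, 0.1503, 0.0619]
ee_rot: [-0.371, -3.119, 0.0]
contact_force: [0.4, -0.0, 1.8]
opening: 0.001
grip_force: 0.9
```

Call:
play_rows --pt "0 0 -0.25 0" --pt "0.05 -0.14 -0.4 0" --pt "0.13 -0.39 -0.4 0" --pt "0.2 -0.6 -0.4 0" --pt "0.23 -0.71 -0.4 0"

```text
time_s: 8.63
tcp_pos: [0.4461, 0.1305, 0.0741]
ee_rot: [-0.372, -3.118, 0.001]
contact_force: [-0.7, -0.3, -0.3]
opening: 0.003
grip_force: 0.0
```

Call:
play_rows --pt "0 0 0.1 0" --pt "0 0 0.24 0" --pt "0 0 0.35 0" --pt "0 0 0.4 0" --pt "0 0 0.4 0"

```text
time_s: 9.05
tcp_pos: [0.4474, 0.1313, 0.0618]
ee_rot: [-0.37, -3.119, 0.0]
contact_force: [-0.4, -1.1, 1.4]
opening: 0.005
grip_force: 0.9
```

Call:
play_rows --pt "0 0 -0.25 0" --pt "0 -0.15 -0.4 0" --pt "0 -0.4 -0.4 0" --pt "0.01 -0.63 -0.4 0" --pt "0.01 -0.75 -0.4 0"

```text
time_s: 9.47
tcp_pos: [0.4412, 0.1086, 0.0741]
ee_rot: [-0.372, -3.119, 0.0]
contact_force: [0.3, 0.5, 0.5]
opening: 0.005
grip_force: 0.0
```

Call:
play_rows --pt "0 0 0.1 0" --pt "0 0 0.24 0" --pt "0 0 0.35 0" --pt "0 0 0.4 0" --pt "0 0 0.4 0"

```text
time_s: 9.88
tcp_pos: [0.4418, 0.1095, 0.0619]
ee_rot: [-0.37, -3.119, 0.0]
contact_force: [-0.9, 0.1, 1.5]
opening: 0.004
grip_force: 1.0
```

Call:
play_rows --pt "0 0 -0.25 0" --pt "-0.04 -0.14 -0.4 0" --pt "-0.12 -0.4 -0.4 0" --pt "-0.18 -0.61 -0.4 0" --pt "-0.21 -0.72 -0.4 0"

```text
time_s: 10.3
tcp_pos: [0.4431, 0.086, 0.0742]
ee_rot: [0.372, 3.119, -0.0]
contact_force: [-0.4, -0.1, 0.1]
opening: 0.005
grip_force: 0.0
```

Call:
play_rows --pt "0 0 0.1 0" --pt "0 0 0.24 0" --pt "0 0 0.35 0" --pt "0 0 0.4 0" --pt "0 0 0.4 0"

```text
time_s: 10.72
tcp_pos: [0.4427, 0.087, 0.0619]
ee_rot: [-0.37, -3.119, 0.0]
contact_force: [1.3, -0.7, 1.4]
opening: 0.005
grip_force: 1.0
```

Call:
play_rows --pt "0 0 -0.7 0" --pt "0 0 -1.6 0" --pt "0 0 -2.6 0" --pt "0 0 -3.6 0" --pt "0 0 -4.4 0"

```text
time_s: 11.13
tcp_pos: [0.4427, 0.0873, 0.1956]
ee_rot: [0.37, 3.119, 0.0]
contact_force: [0.6, 0.6, -1.0]
opening: 0.002
grip_force: 0.0
```

Call:
play_rows --pt "0 0.8 -0.2 0" --pt "0 1.8 -0.5 0" --pt "0 2.8 -0.8 0" --pt "0 3.8 -1 0" --pt "0 4.8 -1 0"

```text
time_s: 11.55
tcp_pos: [0.4771, 0.2288, 0.225]
ee_rot: [0.37, 3.118, 0.001]
contact_force: [0.1, -0.4, -0.0]
opening: 0.005
grip_force: 0.0
```

Call:
play_rows --pt "0 1 0 0" --pt "0 2 0 0" --pt "0 3 0 0" --pt "0 4 0 0" --pt "0 4.8 0 0"

```text
time_s: 11.97
tcp_pos: [0.51, 0.3694, 0.2232]
ee_rot: [-0.369, -3.119, 0.0]
contact_force: [0.1, -0.7, 0.8]
opening: 0.001
grip_force: 0.0
```

Call:
play_rows --pt "0 0.5 0 0" --pt "0 0.8 0 0" --pt "0 0.8 0 0" --pt "0 0.8 0 0" --pt "0 0.8 0 0"

```text
time_s: 12.38
tcp_pos: [0.5155, 0.3892, 0.2236]
ee_rot: [-0.372, -3.118, 0.002]
contact_force: [-0.1, -0.3, 0.5]
opening: 0.006
grip_force: 0.0
```

```bash
python3 - <<'E'
from h import *;from bench import *;import cv2
L=links([.517,.102],2.14);s=state();print(s["tcp_pos"],s["contact_force"])
o=load("top")
def hs(c,P):
  r=[]
  for l in L:
    d=np.hypot(P[...,0]-l[0],P[...,1]-l[1]);r.append(np.median(P[...,2][(d<.006)&(P[...,2]>.03)])*1e3)
  return np.round(r,1)
cs=[read_camera("top") for _ in range(5)];print(hs(o,cloud(o)));print(hs(cs[0],np.mean([cloud(c) for c in cs],0)))
s0=load("side");cc=[read_camera("side") for _ in range(5)];print(hs(s0,cloud(s0)));print(hs(cc[0],np.mean([cloud(c) for c in cc],0)))
im=[cv2.resize(cs[0]["frame"][150:235,225:310,::-1],None,fx=4,fy=4),cv2.resize(cc[0]["frame"][150:235,205:310,::-1],None,fx=4,fy=4)]
cv2.imwrite("pics/f.png",np.hstack(im))
E
```

```text
[0.51546333 0.38920888 0.22360967] [-0.09127548 -0.25896283  0.4974712 ]
[66.3 66.2 66.4 65.1 65.  66.1 65.6 64.3 65.2]
[61.3 61.3 61.2 61.1 60.6 60.8 60.6 61.1 60.9]
[66.3 65.3 65.2 65.5 65.2 65.1 65.2 64.6 64.7]
[61.4 61.3 61.5 61.3 61.2 61.3 61.7 61.2 61.3]
```

View pics/f.png

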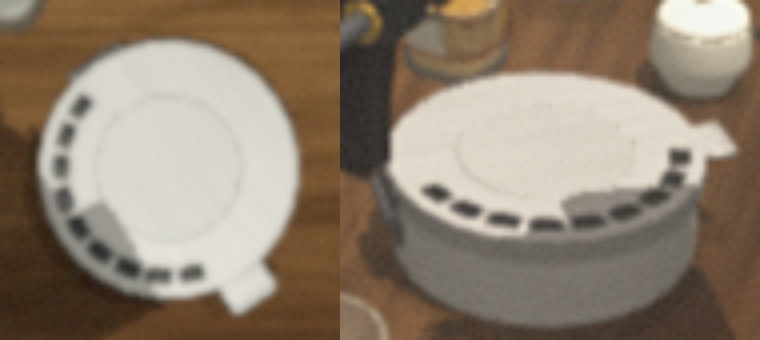

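All nine links show as separate small humps with tops about 61.3 mm high, down from about 65.5 mm. The tin and its neighbours are where they were, and the hand is clear.

```bash
python3 -c "
from bench import *
print(finish_job())"
```

```text
the job is handed in; nothing more can be done
None
```

I pressed all nine links fully down in order from hinge to lip, one press at a time rather than in one continuous slide, with at most about 7 N measured at the fingertip; I then moved the hand clear and handed the job in (no verdict was returned).

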